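Take the exhaust filter out of the cellar's vacuum cleaner

TASK

Get the vacuum cleaner's exhaust filter out for cleaning. First lift the crevice nozzle off the filter flap and lay it flat in the accessory tray without dropping it, then swing the flap up until it stands upright and draw the filter cassette up out of its slot. Finish while still holding the filter upright and still, centred a little above the bucket and clear of it, with the flap left open and everything else left where it is.

Things in the scene. Friction and masses are not known exactly. Their poses are not given: they have to be found in the camera images.
- cleaner: grey and black canister vacuum cleaner, 400 x 300 mm, standing firm on the bench (it does not move). Origin on the bench right under the filter; its x axis points to its nose, away from the robot, its y axis to its left, z up. The filter flap closes the top of its rear half. In front of the flap, from x = 95 mm, the bag compartment stands 188 mm high, its carrying handle (x = 130 to 225 mm) 217 mm
- well (a point): centre of the filter well under the flap, level with its rim, 165 mm above the bench, right above the cleaner's origin. The well is 130 mm (cleaner x) by 146 mm (y); in the middle of its floor, 80 mm below the rim, is the filter's slot, 30 x 134 mm, 50 mm deep
- flap (a joint): angle of the filter flap: 0 closed, 1.57 upright, 1.8 at its stop, leaning back over the bag compartment. The hinge is stiff (about 0.16 N m) and the flap stays wherever it is left. The flap is a plate 160 mm (x) by 176 mm (y), 6 mm thick, its top 171 mm above the bench when closed; there is no catch
- flap_hinge (a point): middle of the flap's hinge line, on the flap's underside at its nose-side edge; the hinge line runs along the cleaner's y axis, 165 mm above the bench, at x = 80 mm of the cleaner
- flap_grip (a point): point in the upright grip rib on the flap, near the edge away from the hinge: 22 mm above the flap's top face, 140 mm from the hinge. The rib is 14 mm thick (along the hinge line), 36 mm long, 30 mm high, so it can be pinched from above across its thickness and turns between the fingers as the flap swings
- filter: white filter cassette standing in the slot under the flap, hidden until the flap is lifted: frame 26 mm thick (its x), 130 mm wide (its y), 90 mm high, about 140 g, with an upright pull tab on top. Origin under the centre of its lower edge, 35 mm above the bench at the start; z up; its axes are parallel to the cleaner's at the start
- filter_tab (a point): point in the pull tab, 113 mm above the cassette's lower edge, 23 mm above the frame's top. The tab is 12 mm thick (x), 30 mm wide (y) and ends 122 mm above the lower edge
- crevice: black crevice nozzle lying across the flap, between the rib and the hinge: 180 mm long (its x), a round 34 mm socket at its -x end, a middle part 26 mm wide (y) and 24 mm high, from x = -45 to 50 mm, and a thinner tip; about 70 g. Origin under its middle, near its balance point; z up
- tray: shallow open grey plastic tray, 220 mm (x) by 280 mm (y), 45 mm high, walls and floor 5 mm, on one side of the cleaner, left or right; it stands firm. Origin under its centre. The half nearer the robot (-x) is empty, an upholstery nozzle lies in the other half
- bucket: round black bucket on the other side of the cleaner, 260 mm across at the rim, 140 mm high; it stands firm. Origin under its centre; its wire bail hangs down outside
- bucket_rim (a point): centre of the bucket's mouth, level with the rim, 140 mm above the bench
- upholstery: T-shaped upholstery nozzle, black plastic, 82 x 100 x 32 mm, lying in the far half of the tray; leave it there. Origin under its middle
- tape: roll of tape lying flat, 90 mm across, 25 mm high; bystander near the robot, on its left. Origin under its centre
- jar: glass jar with steel lid, 76 mm across, 100 mm high; bystander left of the cleaner's nose. Origin under its centre
- paint_can: tin of paint, 100 mm across, 120 mm high; bystander right of the cleaner's nose. Origin under its centre
- spray: spray can, 60 mm across, 170 mm high; bystander on the bench beyond what stands at the left. Origin under its centre
- screwdriver: screwdriver lying on the bench near the robot, on its right; bystander. Origin under its middle
- peg_clip: wooden clothes peg, 72 mm long, lying on the bench beyond what stands at the right; bystander. Origin under its middle

How it is judged:
By the outcome, as a careful person would: the job done as asked, in the order asked, and still so for the second after the job is handed in, while the arm keeps its last pose, push and grip.
It also fails if it takes over 72 s, if anything falls off the work surface, if the arm or the gripper's body presses on something with over 40 N, if the wrist force passes 120 N, or if a joint passes its speed limit or range.

ROBOT

A 6-joint arm with a two-finger parallel gripper is mounted at the origin on the work surface. World frame = base frame: x ahead of the robot, y to its left, z up, the work surface at z = 0. Lengths are in m, angles in rad, forces in N, time in s.
With the tool pointing down it reaches from about 0.35 to 0.775 m from the base axis. Payload 7.3 kg.
Tool frame: the origin (TCP) lies midway between the tips of the shut fingers; the grasp point (between the pads) lies 19 mm behind it; z points along the fingers, y is the direction in which the jaws open and shut (so a half turn about z gives the same grasp; the last joint's range is limited). The gripper opens to 92 mm and grips with 3 to 60 N. Pads are 19 mm wide; open, the fingers measure 130 mm over their backs; the gripper's body (75 mm by 190 mm) begins 47 mm behind the grasp point.
Start: joints at [1.139, 0.342, 1.524, -0, 1.275, -0.146], TCP at [0.148, 0.504, 0.227] pointing down, gripper open.
Joint ranges: [-2.53, 2.53], [-0.77, 2.02], [0.04, 2.7], [-1, 4.14], [0.28, 2.66], [-3.11, 3.11]. Speed limits (rad/s): [2.57, 2.57, 3.14, 3.14, 3.14, 3.14].

INTERFACE

Orientations are given as a rotation vector (axis times angle).
In Python, from plant import manip gives the robot as it stands. The module is installed in compiled form; this text tells all that it offers.
- The arm moves only by the tool drive_tool, never from a script. Its argument "commands" is text: rows parted by semicolons, each of 6 numbers parted by spaces: the shift along the tool's x, y, z in mm, then the turn, a rotation vector about the tool's x, y, z in degrees. A call has exactly 10 rows; each row is the pose to reach, as a shift and turn from the pose commanded when the call began, along the tool's axes at that moment; what a row does not reach only later rows make up. A row lasts 1/12 s, in which the tool goes at most 41.7 mm and 7.16 degrees, less where a joint would pass 70% of its speed; a pose out of reach is approached as far as the arm can. A call with a gripper value outside its range is refused whole. "hand" is the opening in per cent of the stroke, from 0 (shut) to 100 (fully open), set as the call begins (left out, the last holds). The fingers move at their own pace and stop on an object; "squeeze" is the grip in N (left out, the last holds). Time passes only in rows, so rows that repeat a pose let the fingers close, or fill a call up. It gives the time, the measured TCP pose, the force and the opening at its end, in the units of the state.
- manip.state(): the state, without advancing time (a new reading comes with each control period).
- manip.snapshot(name): name is "scene" or "top" or "wrist"; returns a dict with "pixels" (480x640x3 uint8, blue, green, red), "fx", "fy", "cx", "cy" (pixels), "k1" (the pictures are not rectified: a ray, as slopes to the right and down, at radius r is drawn at 1 + k1 r^2 times it, then the intrinsics apply), "pose" (4x4, takes a point from camera to world coordinates). Camera axes: x right, y down, z forward; pixel columns grow to the right and rows downward; lengths in m; the calibration is good to about 2 mm. A picture is of the moment at which its call begins. There is no depth.
- manip.close_job(): hands the job in, once; it reports no verdict.
The state is a dict: "time_s": time; "qpos": joint angles; "dq": joint speeds; "joint_torque": joint torques, N m; "ee_pos": TCP position; "ee_rot": TCP orientation; "contact_force": force on the tool from outside, world axes, zero at the start; "ft_torque": the same for the moment, N m; "gripper_width": opening from 0.0 (shut) to 1.0 (fully open).
Only numpy, scipy, OpenCV 4.12 (cv2) and the standard library are available. Lean on these libraries where they do the work, as an engineer would, in place of code of your own. Each camera call takes 0.05 s, during which the arm holds its last target.

## Working session

There is one attempt and no reset: what is moved stays moved. The work goes in short steps, Python scripts to look and compute and a tool call to move; the robot and the scene stay as the last step left them, time stands still between calls to the robot, and variables do not carry over. Pictures are saved under pics/ and viewed, and the job is handed in when it is done.

Besides the shell and the picture viewer there is one more tool, called after "Call:" as name(argument=value, ...) on one line, values as JSON. drive_tool: Moves the arm, as the interface text tells. Its arguments: {"type":"object","properties":{"commands":{"type":"string"},"hand":{"type":"number"},"squeeze":{"type":"number"}},"required":["commands"]}

```bash
ls; mkdir -p pics
cat > h.py <<'E'
import numpy as np, cv2
from plant import manip
from scipy.spatial.transform import Rotation as R
def snap(n,f):
    s=manip.snapshot(n); cv2.imwrite('pics/%s.png'%f,s['pixels']); 
    np.savez('pics/%s.npz'%f,**{k:np.array(v) for k,v in s.items()}); return s
def load(f): return dict(np.load('pics/%s.npz'%f))
def ray(s,u,v):
    K=np.array([[s['fx'],0,s['cx']],[0,s['fy'],s['cy']],[0,0,1]],float)
    p=cv2.undistortPoints(np.array([[[u,v]]],float),K,np.array([s['k1'],0,0,0],float))[0,0]
    T=np.array(s['pose']); d=T[:3,:3]@np.array([p[0],p[1],1]); return T[:3,3],d
def onz(s,u,v,z):
    o,d=ray(s,u,v); return o+d*(z-o[2])/d[2]
def proj(s,P):
    T=np.array(s['pose']); K=np.array([[s['fx'],0,s['cx']],[0,s['fy'],s['cy']],[0,0,1]],float)
    c=(np.atleast_2d(P)-T[:3,3])@T[:3,:3]
    return cv2.projectPoints(c.reshape(-1,1,3),np.zeros(3),np.zeros(3),K,np.array([s['k1'],0,0,0],float))[0][:,0]
E
python3 - <<'E'
from h import *
for n in ['scene','top','wrist']:
    s=snap(n,n+'0'); print(n,s['fx'],s['k1'],np.round(s['pose'],3))
st=manip.state(); print(st); print(R.from_rotvec(st['ee_rot']).as_matrix().round(3))
E
```

```text
pics
scene 458.9720071269802 0.032098106212109116 [[ 0.442  0.634 -0.634  1.146]
 [ 0.897 -0.305  0.32  -0.31 ]
 [ 0.009 -0.711 -0.704  0.841]
 [ 0.     0.     0.     1.   ]]
top 451.1669341955066 -0.08220929364691983 [[ 0.003 -0.985  0.174  0.344]
 [-1.     0.002  0.028 -0.008]
 [-0.028 -0.174 -0.984  1.076]
 [ 0.     0.     0.     1.   ]]
wrist 366.2115409642637 -0.023036300266719587 [[ 0.282  0.928  0.244  0.083]
 [ 0.96  -0.272 -0.073  0.523]
 [-0.001  0.254 -0.967  0.384]
 [ 0.     0.     0.     1.   ]]
{'time_s': 0.15, 'qpos': array([ 1.13899100e+00,  3.42599176e-01,  1.52476417e+00,  2.27302756e-06,
        1.27541344e+00, -1.46010624e-01]), 'dq': array([ 0.00084034, -0.0004383 , -0.00473621,  0.00125145, -0.00262932,
        0.00046788]), 'joint_torque': array([ 1.74833109e-03, -4.31465542e+01, -2.44353783e+01,  7.18084630e-02,
        5.37014287e-02, -1.12612083e-04]), 'ee_pos': array([0.14786694, 0.50343987, 0.22619734]), 'ee_rot': array([-4.47351634e-01, -3.10923544e+00,  1.78177453e-03]), 'contact_force': array([0.11491602, 0.3954249 , 0.61881387]), 'ft_torque': array([0.0103606 , 0.01736291, 0.01778651]), 'gripper_width': 0.9980508406388172}
[[-0.959  0.282 -0.   ]
 [ 0.282  0.959 -0.001]
 [ 0.    -0.001 -1.   ]]
```

View pics/top0.png

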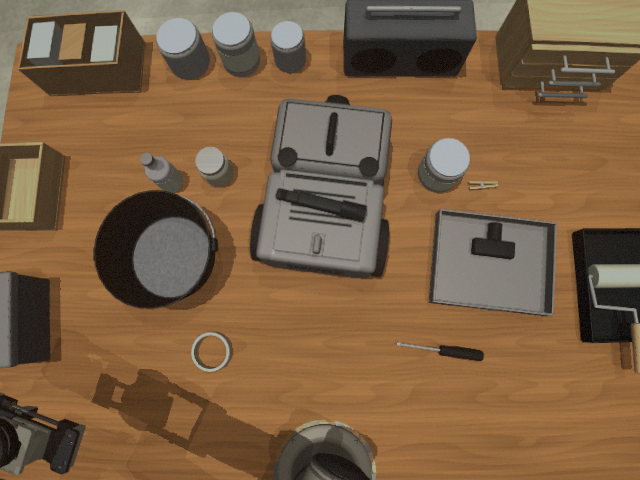

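View pics/scene0.png

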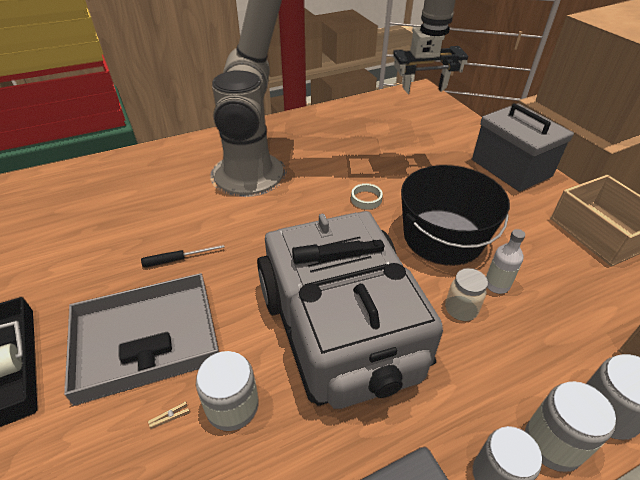

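View pics/wrist0.png

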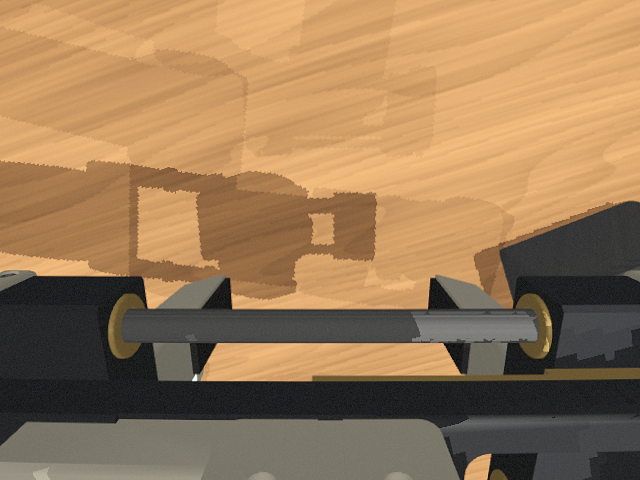

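The top view shows the cleaner at about (325,190), with the nozzle across the flap at about (320,204) and the grip rib at about (317,243). The bucket is on the left (155,250) and the tray on the right (495,262). I'll zoom in to get corner pixels.

Run:
```python
from h import *
s=load('top0');im=s['pixels']
a=cv2.resize(im[90:290,240:400],None,fx=3.75,fy=3,interpolation=cv2.INTER_CUBIC)
a=cv2.resize(im[160:285,245:400],None,fx=4.8,fy=4.8,interpolation=cv2.INTER_CUBIC); cv2.imwrite('pics/c1.png',a)
s=load('scene0');im=s['pixels']
a=cv2.resize(im[200:340,255:415],None,fx=4.25,fy=4.25,interpolation=cv2.INTER_CUBIC); cv2.imwrite('pics/c2.png',a)
```

```text
(no output)
```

View pics/c1.png

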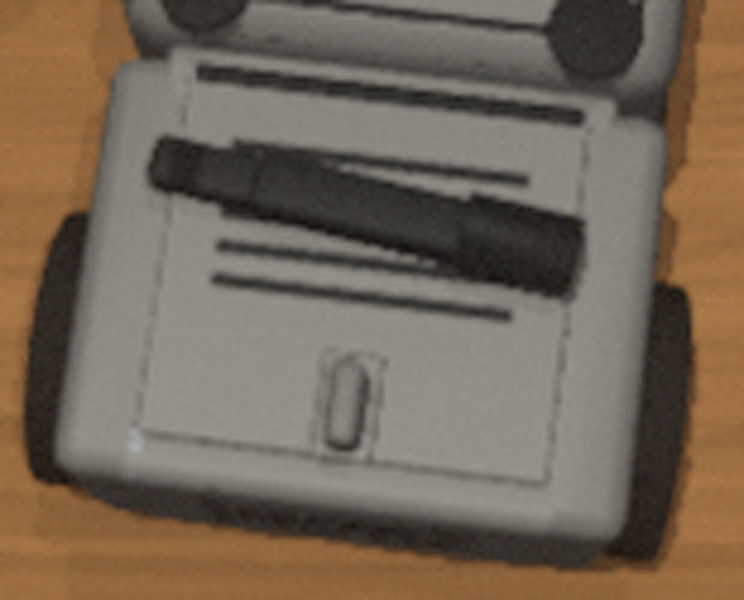

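View pics/c2.png

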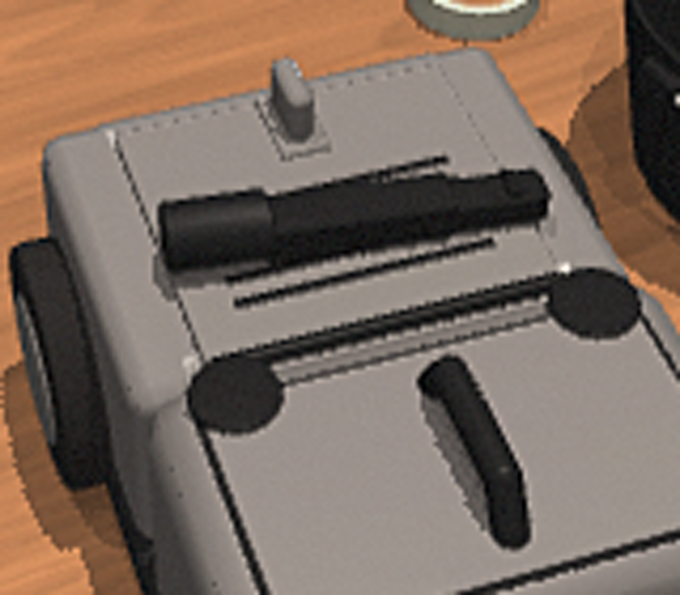

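Run:
```python
from h import *
s=load('top0');im=s['pixels']
f=lambda x,y:(245+(x+.5)/4.8-.5,160+(y+.5)/4.8-.5)
pts={'nl':(140,435),'nr':(547,483),'hl':(198,72),'hr':(583,117),'fl':(186,85),'fr':(592,125)}
W={k:onz(s,*f(*p),.171) for k,p in pts.items()}
for k in W: print(k,W[k].round(4))
yl=W['nl']-W['nr']; print('w',np.linalg.norm(yl)); yl/=np.linalg.norm(yl); xl=np.array([yl[1],-yl[0],0]); print('yaw',np.degrees(np.arctan2(xl[1],xl[0])))
mid=(W['nl']+W['nr'])/2; o=mid+xl*.08; print('origin',o, 'hingecheck',[(W[k]-o)@xl for k in W],[(W[k]-o)@yl for k in W])
# second view: rib, corners
s2=load('scene0'); g=lambda x,y:(255+(x+.5)/4.25-.5,200+(y+.5)/4.25-.5)
for n,p in {'nr':(112,133),'nl':(437,57),'hr':(190,362),'hl':(566,267)}.items(): print(n,onz(s2,*g(*p),.171).round(4))
print('rib top: top view',onz(s,*f(345,362),.201),onz(s,*f(345,445),.201),'base c',onz(s,*f(350,405),.171))
for p in [(285,62),(293,130)]: print('rib scene', onz(s2,*g(*p),.2))
# nozzle mask
for nm,sc,(x0,y0,x1,y1) in [('top',s,(270,180,372,225)),('scene',s2,(285,235,390,270))]:
    c=sc['pixels'][y0:y1,x0:x1]; m=(c.max(2)<62).astype(np.uint8); m=cv2.morphologyEx(m,cv2.MORPH_OPEN,np.ones((5,5)))
    n,l,stt,ce=cv2.connectedComponentsWithStats(m); i=1+stt[1:,4].argmax(); cnt=cv2.findContours((l==i).astype(np.uint8),0,2)[0][0]
    r=cv2.minAreaRect(cnt); b=cv2.boxPoints(r)+[x0,y0]; print(nm,stt[i],b.round(1).tolist())
    for q in b: print('  ',onz(sc,*q,.186).round(4))
# circles/tray
```

```text
nl [0.4811 0.1021 0.171 ]
nr [ 0.4605 -0.0699  0.171 ]
hl [0.6416 0.0799 0.171 ]
hr [ 0.6203 -0.0877  0.171 ]
fl [0.6357 0.085  0.171 ]
fr [ 0.6167 -0.0916  0.171 ]
w 0.17322646372012365
yaw -6.826881187290874
origin [0.55026322 0.00662218 0.171     ] hingecheck [np.float64(-0.0799999999999999), np.float64(-0.07999999999999992), np.float64(0.08200189831409188), np.float64(0.08076825609789857), np.float64(0.0755309665438333), np.float64(0.077630963541714)] [np.float64(0.08661323186006183), np.float64(-0.08661323186006181), np.float64(0.08359971306445224), np.float64(-0.08536165160201917), np.float64(0.08802701969397536), np.float64(-0.08959419968981837)]
nr [ 0.4648 -0.0713  0.171 ]
nl [0.4845 0.1045 0.171 ]
hr [ 0.619  -0.0971  0.171 ]
hl [0.6425 0.0856 0.171 ]
rib top: top view [0.5068563  0.01445528 0.201     ] [0.47237355 0.01436362 0.201     ] base c [0.49390271 0.01305335 0.171     ]
rib scene [0.4835593  0.01604711 0.2       ]
rib scene [ 0.53004459 -0.00232379  0.2       ]
top [   8    9   88   32 1141] [[274.9, 201.5], [279.3, 183.8], [366.6, 205.6], [362.2, 223.3]]
   [0.5795 0.1    0.186 ]
   [0.617  0.0917 0.186 ]
   [ 0.57   -0.0866  0.186 ]
   [ 0.5335 -0.0771  0.186 ]
scene [   8    5   91   24 1324] [[291.3, 247.6], [382.0, 236.0], [384.3, 254.5], [293.7, 266.1]]
   [ 0.5346 -0.0767  0.186 ]
   [0.5847 0.1056 0.186 ]
   [0.6325 0.082  0.186 ]
   [ 0.583  -0.0926  0.186 ]
```

Run:
```python
from h import *
s=load('top0');im=s['pixels']
a=cv2.resize(im[195:330,420:570],None,fx=4.4,fy=4.4,interpolation=cv2.INTER_CUBIC); cv2.imwrite('pics/c3.png',a)
a=cv2.resize(im[180:315,85:225],None,fx=4.4,fy=4.4,interpolation=cv2.INTER_CUBIC); cv2.imwrite('pics/c4.png',a)
```

```text
(no output)
```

View pics/c3.png

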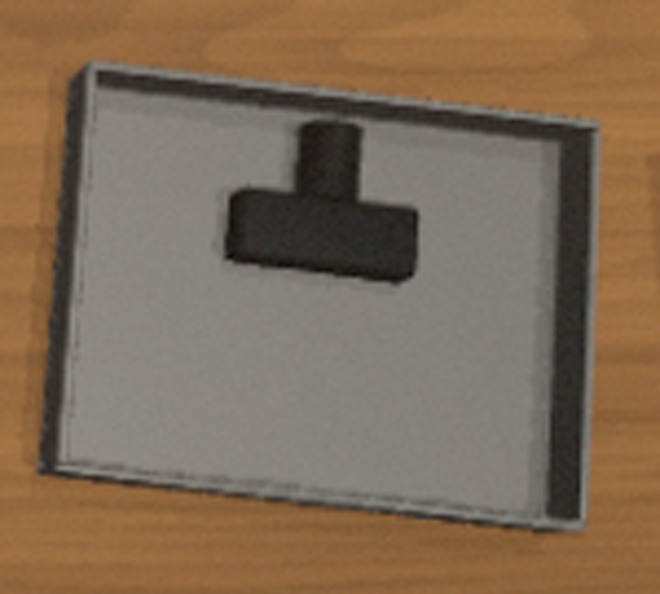

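View pics/c4.png

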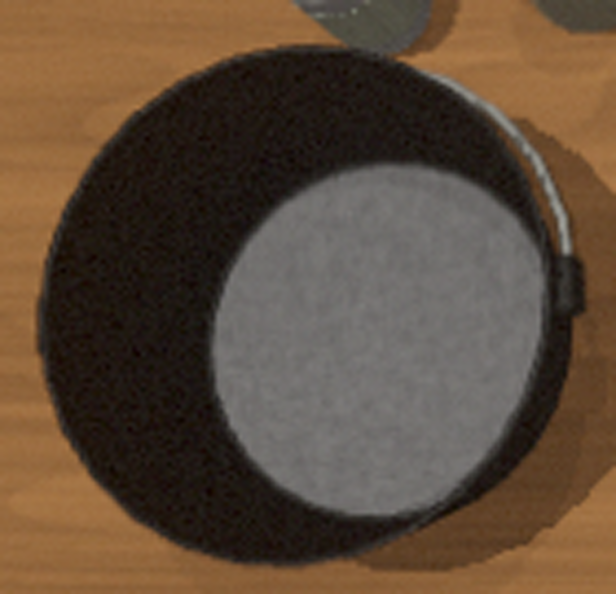

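Run:
```python
from h import *
from scipy.optimize import least_squares
s=load('top0')
f=lambda x,y,x0,y0:(x0+(x+.5)/4.4-.5,y0+(y+.5)/4.4-.5)
P=np.array([onz(s,*f(*p,420,195),.045) for p in [(88,62),(600,123),(585,530),(54,472)]]); print(P.round(4))
print('tray c',P.mean(0),np.linalg.norm(np.roll(P,-1,0)-P,axis=1)); d=P[0]-P[1];print('yaw of y',np.degrees(np.arctan2(d[1],d[0])))
print('uph', [onz(s,*f(*p,420,195),.03).round(3) for p in [(225,262),(415,282)]])
B=np.array([onz(s,*f(*p,85,180),.14) for p in [(42,310),(290,46),(285,565),(100,150),(100,475),(200,60),(180,540),(420,75)]])
r=least_squares(lambda q:np.hypot(B[:,0]-q[0],B[:,1]-q[1])-q[2],[.5,.3,.13]);print(r.x,r.fun.round(4))
```

```text
[[ 0.5982 -0.2705  0.045 ]
 [ 0.5649 -0.5469  0.045 ]
 [ 0.3494 -0.5206  0.045 ]
 [ 0.3813 -0.2436  0.045 ]]
tray c [ 0.47345263 -0.3954092   0.045     ] [0.27836386 0.21707364 0.27890322 0.21854692]
yaw of y 83.12186589313876
uph [array([ 0.492, -0.343,  0.03 ]), array([ 0.481, -0.445,  0.03 ])]
[0.49297938 0.37252719 0.12785338] [-0.0008 -0.0008  0.0022 -0.0005 -0.002   0.0042 -0.0001 -0.0023]
```

```bash
cat >> h.py <<'E'
def delta(p,psi,tilt=0,tiltaxis=None):
    """tool-frame shift mm / turn deg to TCP p, tool down with y at world angle psi deg; then world rotation tilt about axis"""
    st=manip.state(); A=R.from_rotvec(st['ee_rot'])
    y=np.array([np.cos(np.radians(psi)),np.sin(np.radians(psi)),0]); z=np.array([0,0,-1.]); x=np.cross(y,z)
    B=R.from_matrix(np.c_[x,y,z])
    if tilt: B=R.from_rotvec(np.radians(tilt)*np.array(tiltaxis))*B
    print('t %.2f'%st['time_s'],'pos',st['ee_pos'].round(4),'w %.3f'%st['gripper_width'],'F',st['contact_force'].round(2))
    print('shift mm',(A.inv().apply(np.array(p)-st['ee_pos'])*1e3).round(1),'turn deg',np.degrees((A.inv()*B).as_rotvec()).round(2))
E
python3 - <<'E'
from h import *
delta([.577,.006,.32],-14.5)
E
```

```text
t 0.15 pos [0.1479 0.5034 0.2262] w 0.998 F [0.11 0.4  0.62]
shift mm [-551.9 -356.4  -93.5] turn deg [-6.000e-02  4.000e-02  8.813e+01]
```

Call:
drive_tool(commands="-30 -20 -40 0 0 7;-60 -40 -80 0 0 14;-90 -60 -94 0 0 21;-120 -80 -94 0 0 28;-152 -98 -94 0 0 35;-186 -120 -94 0 0 42;-220 -142 -94 0 0 49;-254 -164 -94 0 0 56;-288 -186 -94 0 0 63;-322 -208 -94 0 0 70", hand=60)

```text
time_s: 0.98
ee_pos: [0.3983, 0.2125, 0.3207]
ee_rot: [-2.157, -2.284, -0.0]
contact_force: [0.5, 0.9, 0.6]
gripper_width: 0.6
```

Run:
```python
from h import *
delta([.557,.010,.30],-14.5)
```

```text
t 0.98 pos [0.3983 0.2125 0.3207] w 0.600 F [0.53 0.88 0.57]
shift mm [-211.2  146.9   20.7] turn deg [-0.000e+00 -1.000e-02  1.778e+01]
```

Call:
drive_tool(commands="-30 21 3 0 0 4;-60 42 6 0 0 8;-90 63 9 0 0 12;-120 84 12 0 0 16;-150 105 16 0 0 18;-180 126 20 0 0 18;-200 140 20 0 0 18;-211 147 20 0 0 18;-211 147 20 0 0 18;-211 147 20 0 0 18")

```text
time_s: 1.82
ee_pos: [0.5572, 0.0133, 0.3004]
ee_rot: [-2.482, -1.924, 0.001]
contact_force: [-0.3, 0.3, -0.6]
gripper_width: 0.599
```

Run:
```python
from h import *
delta([.577,.006,.30],-14.5)
s=snap('wrist','w1'); s=snap('top','t1')
im=s['pixels'];cv2.imwrite('pics/c5.png',cv2.resize(im[120:290,230:400],None,fx=3.5,fy=3.5))
```

```text
t 1.82 pos [0.5572 0.0133 0.3004] w 0.599 F [-0.33  0.32 -0.6 ]
shift mm [-2.2 21.   0.4] turn deg [-0.07 -0.03  0.09]
```

View pics/w1.png

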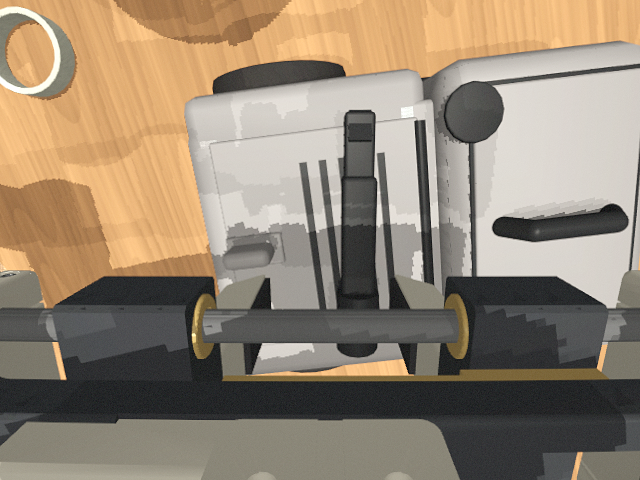

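The wrist view shows the nozzle upright in the picture. Its middle part runs from about (360,179) to (358,293), and the rib is at about (250,253).

Run:
```python
from h import *
s=load('w1')
row=lambda v:[onz(s,u,v,.195).round(4) for u in (343,377)]
im=s['pixels'].max(2).astype(int)
for v in (190,210,230,250,270,285):
    r=im[v,330:400]; d=np.where(r<75)[0]+330; g=d[(d>335)&(d<385)]
    u0,u1=g.min(),g.max(); a,b=onz(s,u0-.5,v,.195),onz(s,u1+.5,v,.195); print(v,u0,u1,((a+b)/2).round(4),np.linalg.norm(a-b).round(4))
a=onz(s,360,179,.195);b=onz(s,358,293,.195);print(a,b,np.linalg.norm(a-b),np.degrees(np.arctan2(*(a-b)[1::-1])), b+(a-b)*45/95)
# rib and flap corners
print('rib top', onz(s,225,254,.201),onz(s,272,254,.201))
for p in [(210,144),(416,116)]: print(onz(s,*p,.171))
```

```text
190 342 376 [0.5868 0.044  0.195 ] 0.0251
210 342 375 [0.5832 0.0299 0.195 ] 0.0247
230 341 384 [0.5826 0.0146 0.195 ] 0.0325
250 336 374 [0.5737 0.0011 0.195 ] 0.0292
270 336 375 [ 0.5704 -0.0144  0.195 ] 0.0304
285 336 376 [ 0.5679 -0.0264  0.195 ] 0.0315
[0.58931643 0.05140917 0.195     ] [ 0.56791008 -0.03317281  0.195     ] 0.0872487420315543 75.79756476617203 [0.57804993 0.00689234 0.195     ]
rib top [0.48039135 0.02357395 0.201     ] [0.51394688 0.01499556 0.201     ]
[0.4860735  0.10307548 0.171     ]
[0.64190489 0.08395839 0.171     ]
```

Run:
```python
import cv2
a=cv2.imread('pics/w1.png')[60:340,190:450]; cv2.imwrite('pics/c6.png',cv2.resize(a,None,fx=2.1,fy=2.1,interpolation=2))
```

```text
(no output)
```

View pics/c6.png

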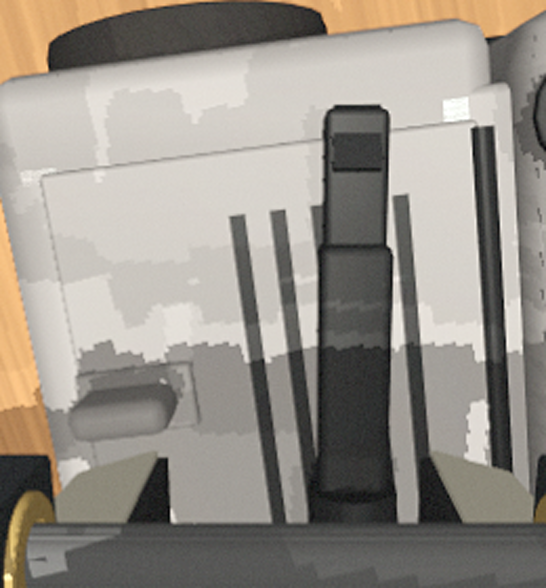

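Call:
drive_tool(commands="0 8 20 0 0 0;0 16 40 0 0 0;-1 21 60 0 0 0;-1 21 80 0 0 0;-1 21 95 0 0 0;-1 21 102 0 0 0;-1 21 105 0 0 0;-1 21 105 0 0 0;-1 21 105 0 0 0;-1 21 105 0 0 0")

```text
time_s: 2.75
ee_pos: [0.5781, 0.007, 0.1971]
ee_rot: [2.48, 1.926, 0.003]
contact_force: [-0.5, -0.5, 0.0]
gripper_width: 0.6
```

Run:
```python
from h import *
delta([.5775,.007,.175],-14.3)
```

```text
t 2.75 pos [0.5781 0.007  0.1971] w 0.600 F [-0.49 -0.53  0.01]
shift mm [-0.2 -0.7 22.1] turn deg [ 0.13 -0.02 -0.05]
```

Call:
drive_tool(commands="0 0 8 0 0 0;0 0 16 0 0 0;0 0 21 0 0 0;0 0 21 0 0 0;0 0 21 0 0 0;0 0 21 0 0 0;0 0 21 0 0 0;0 0 21 0 0 0;0 0 21 0 0 0;0 0 21 0 0 0")

```text
time_s: 3.58
ee_pos: [0.5777, 0.0069, 0.1749]
ee_rot: [2.482, 1.926, 0.0]
contact_force: [-0.2, -1.2, 0.8]
gripper_width: 0.602
```

Call:
drive_tool(commands="0 0 0 0 0 0;0 0 0 0 0 0;0 0 0 0 0 0;0 0 0 0 0 0;0 0 0 0 0 0;0 0 0 0 0 0;0 0 0 0 0 0;0 0 0 0 0 0;0 0 0 0 0 0;0 0 0 0 0 0", hand=0, squeeze=18)

```text
time_s: 4.42
ee_pos: [0.5776, 0.0069, 0.1747]
ee_rot: [-2.482, -1.926, -0.0]
contact_force: [0.3, -0.3, -1.2]
gripper_width: 0.282
```

Call:
drive_tool(commands="0 0 -4 0 0 0;0 0 -12 0 0 0;0 0 -25 0 0 0;0 0 -40 0 0 0;0 0 -58 0 0 0;0 0 -76 0 0 0;0 0 -90 0 0 0;0 0 -100 0 0 0;0 0 -105 0 0 0;0 0 -105 0 0 0")

```text
time_s: 5.25
ee_pos: [0.578, 0.0068, 0.281]
ee_rot: [2.481, 1.925, 0.003]
contact_force: [-0.7, 0.3, -1.6]
gripper_width: 0.281
```

Run:
```python
from h import *
delta([.422,-.389,.28],-6.8)
s=snap('wrist','w2');s=snap('scene','s2')
```

```text
t 5.25 pos [0.578  0.0068 0.281 ] w 0.281 F [-0.68  0.3  -1.55]
shift mm [-422.2  -52.9    0.7] turn deg [ 0.12 -0.01 -7.57]
```

View pics/s2.png

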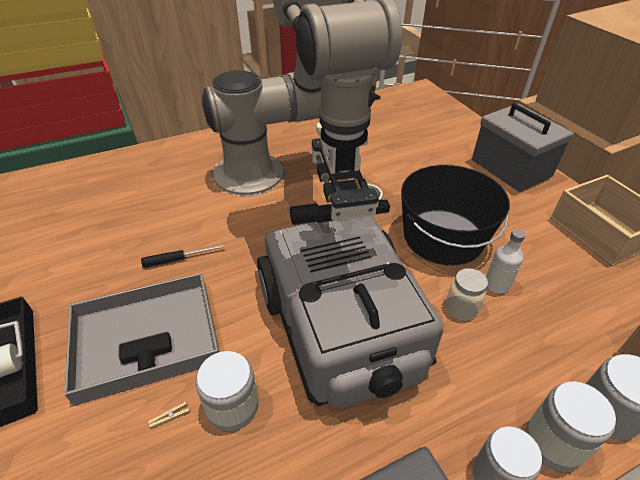

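View pics/w2.png

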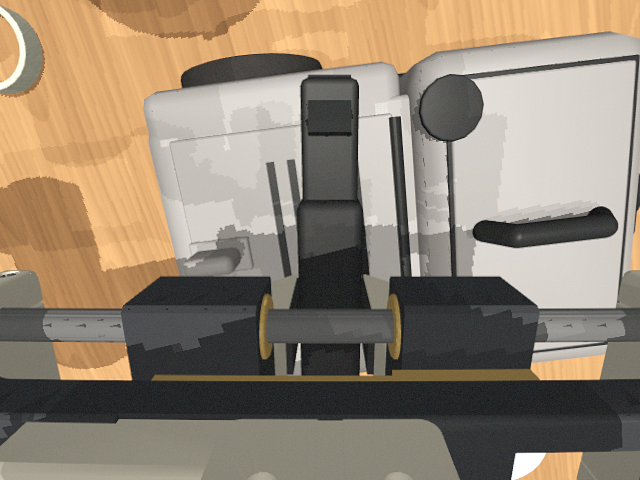

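The nozzle is held level: the scene view shows it at about (335,212), clear of the flap. I'll carry it to the tray.

Call:
drive_tool(commands="-8 -1 0 0 0 0;-24 -3 0 0 0 0;-46 -6 0 0 0 -1;-72 -9 0 0 0 -2;-100 -12 0 0 0 -3;-128 -16 0 0 0 -4;-156 -19 0 0 0 -5;-184 -23 0 0 0 -6;-212 -26 0 0 0 -7;-240 -30 0 0 0 -7.6")

```text
time_s: 6.18
ee_pos: [0.4877, -0.2196, 0.2788]
ee_rot: [-2.347, -2.086, 0.001]
contact_force: [-0.3, 0.2, -1.3]
gripper_width: 0.283
```

Run:
```python
from h import *
delta([.422,-.389,.28],-6.8)
```

```text
t 6.18 pos [ 0.4877 -0.2196  0.2788] w 0.283 F [-0.3   0.16 -1.31]
shift mm [-175.9  -45.4   -1.2] turn deg [-0.09 -0.04  0.07]
```

Call:
drive_tool(commands="-26 -6 0 0 0 0;-52 -13 0 0 0 0;-78 -20 0 0 0 0;-104 -27 0 0 0 0;-128 -33 0 0 0 0;-148 -38 0 0 0 0;-162 -42 0 0 0 0;-172 -44 0 0 0 0;-175 -45 0 0 0 0;-175 -45 0 0 0 0")

```text
time_s: 7.02
ee_pos: [0.4234, -0.3868, 0.2792]
ee_rot: [-2.349, -2.085, -0.0]
contact_force: [0.5, -0.1, -1.0]
gripper_width: 0.282
```

Run:
```python
from h import *
delta([.422,-.389,.0090],-6.8)
s=snap('wrist','w3');s=snap('top','t3')
```

```text
t 7.02 pos [ 0.4234 -0.3868  0.2792] w 0.282 F [ 0.47 -0.06 -1.05]
shift mm [ -2.5  -1.  270.2] turn deg [-0.03 -0.05 -0.02]
```

View pics/t3.png

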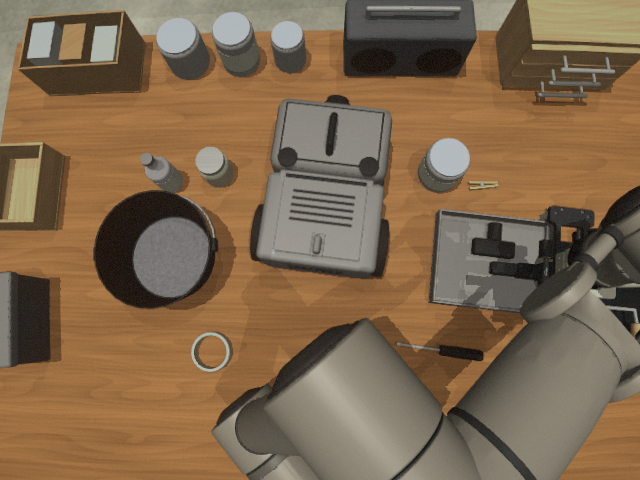

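View pics/w3.png

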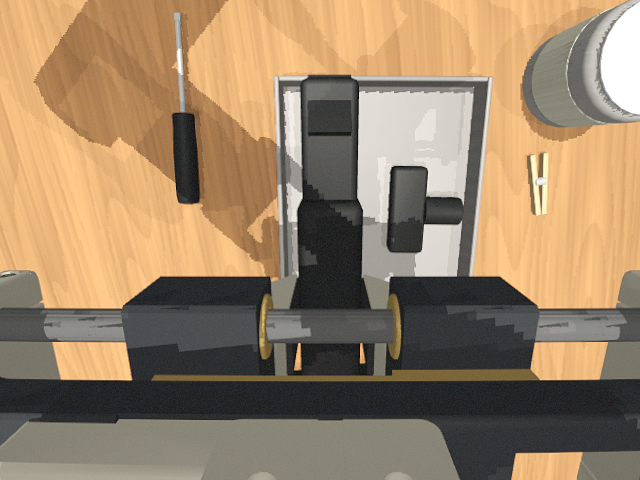

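The wrist view shows the tray rim corners at about (277,78) and (490,78), and the upholstery nozzle at about (410,208). I'll check the placing spot against them.

Run:
```python
from h import *
s=load('w3')
for p in [(277,78),(491,78)]: print(onz(s,*p,.045).round(4))
for p in [(389,170),(389,250)]: print('uph',onz(s,*p,.037).round(4),onz(s,*p,.005).round(4))
print('inner wall foot',onz(s,287,200,.005),onz(s,287,100,.005))
```

```text
[ 0.3871 -0.2483  0.045 ]
[ 0.5994 -0.273   0.045 ]
uph [ 0.4919 -0.3524  0.037 ] [ 0.4967 -0.355   0.005 ]
uph [ 0.4849 -0.4418  0.037 ] [ 0.4891 -0.4516  0.005 ]
inner wall foot [ 0.37371951 -0.37574321  0.005     ] [ 0.39009519 -0.26504361  0.005     ]
```

Call:
drive_tool(commands="0 0 6 0 0 0;0 0 22 0 0 0;0 0 50 0 0 0;0 0 84 0 0 0;0 0 120 0 0 0;0 0 156 0 0 0;0 0 190 0 0 0;0 0 215 0 0 0;0 0 232 0 0 0;0 0 240 0 0 0")

```text
time_s: 7.95
ee_pos: [0.4229, -0.3844, 0.0368]
ee_rot: [-2.344, -2.085, -0.001]
contact_force: [-0.9, 0.6, -0.4]
gripper_width: 0.284
```

Call:
drive_tool(commands="0 0 4 0 0 0;0 0 8 0 0 0;0 0 11 0 0 0;0 0 14 0 0 0;0 0 17 0 0 0;0 0 20 0 0 0;0 0 22 0 0 0;0 0 23 0 0 0;0 0 23 0 0 0;0 0 23 0 0 0")

```text
time_s: 8.78
ee_pos: [0.4237, -0.3867, 0.0167]
ee_rot: [2.349, 2.086, 0.0]
contact_force: [0.0, -0.5, -1.5]
gripper_width: 0.281
```

Run:
```python
from h import *
delta([.422,-.389,.0090],-6.8)
s=snap('scene','s4')
cv2.imwrite('pics/c7.png',cv2.resize(s['pixels'][220:420,40:280],None,fx=2.6,fy=2.6))
```

```text
t 8.78 pos [ 0.4237 -0.3867  0.0167] w 0.281 F [ 0.04 -0.54 -1.52]
shift mm [-2.5 -1.4  7.7] turn deg [ 0.   -0.    0.02]
```

View pics/c7.png

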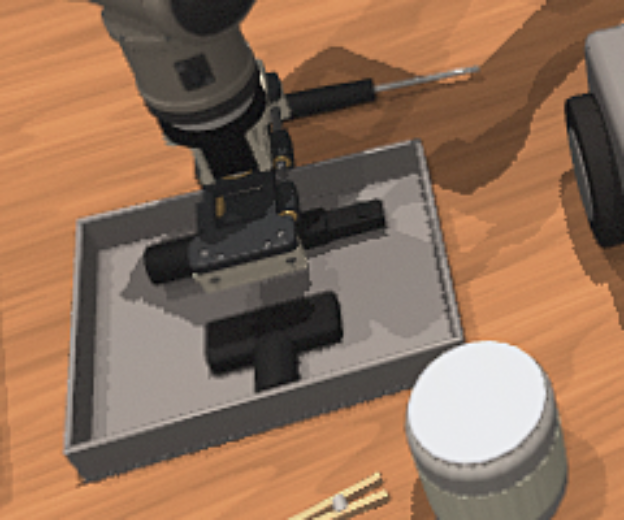

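Still about 8 mm above the floor and well inside the tray. I'll lower it gently until it touches.

Call:
drive_tool(commands="0 0 1 0 0 0;0 0 2 0 0 0;0 0 3 0 0 0;0 0 4 0 0 0;0 0 5 0 0 0;0 0 6 0 0 0;0 0 6.5 0 0 0;0 0 7 0 0 0;0 0 7 0 0 0;0 0 7 0 0 0")

```text
time_s: 9.67
ee_pos: [0.4237, -0.3866, 0.0097]
ee_rot: [-2.349, -2.086, -0.0]
contact_force: [-0.7, 0.5, -0.1]
gripper_width: 0.283
```

Call:
drive_tool(commands="0 0 0.5 0 0 0;0 0 0.5 0 0 0;0 0 1 0 0 0;0 0 1 0 0 0;0 0 1 0 0 0;0 0 1.5 0 0 0;0 0 1.5 0 0 0;0 0 1.5 0 0 0;0 0 1.5 0 0 0;0 0 1.5 0 0 0")

```text
time_s: 10.5
ee_pos: [0.4237, -0.3867, 0.0087]
ee_rot: [2.349, 2.086, 0.0]
contact_force: [-1.7, 1.4, 5.0]
gripper_width: 0.281
```

Contact: 5 N upward, so the nozzle rests on the floor. Next I release it, opening partway only to keep the fingers clear of the wall, and retreat.

Call:
drive_tool(commands="0 0 0 0 0 0;0 0 0 0 0 0;0 0 0 0 0 0;0 0 0 0 0 0;0 0 0 0 0 0;0 0 -4 0 0 0;0 0 -14 0 0 0;0 0 -35 0 0 0;0 0 -65 0 0 0;0 0 -100 0 0 0", hand=46)

```text
time_s: 11.33
ee_pos: [0.423, -0.3859, 0.1087]
ee_rot: [-2.347, -2.084, -0.0]
contact_force: [1.2, -0.5, 0.1]
gripper_width: 0.461
```

Call:
drive_tool(commands="0 0 -35 0 0 0;0 0 -70 0 0 0;0 0 -105 0 0 0;0 0 -140 0 0 0;0 0 -165 0 0 0;0 0 -180 0 0 0;0 0 -187 0 0 0;0 0 -190 0 0 0;0 0 -190 0 0 0;0 0 -190 0 0 0")

```text
time_s: 12.17
ee_pos: [0.4233, -0.3863, 0.297]
ee_rot: [-2.347, -2.085, -0.0]
contact_force: [-0.0, -0.2, 0.1]
gripper_width: 0.463
```

Run:
```python
from h import *
delta([.492,.013,.30],83.2);delta([.492,.013,.30],-96.8)
s=snap('wrist','w5');s=snap('scene','s5')
print(manip.state()['qpos'])
cv2.imwrite('pics/c8.png',cv2.resize(s['pixels'][220:420,40:280],None,fx=2.6,fy=2.6))
```

```text
t 12.17 pos [ 0.4233 -0.3863  0.297 ] w 0.463 F [-0.05 -0.18  0.11]
shift mm [404.6  21.1  -2.4] turn deg [  0.    -0.14 -89.98]
t 12.17 pos [ 0.4233 -0.3863  0.297 ] w 0.463 F [-0.05 -0.18  0.11]
shift mm [404.6  21.1  -2.4] turn deg [-0.14 -0.   90.02]
[-8.73436900e-01  3.93217377e-01  1.25479212e+00  4.30654129e-05
  1.49633080e+00 -7.55162549e-01]
```

View pics/c8.png

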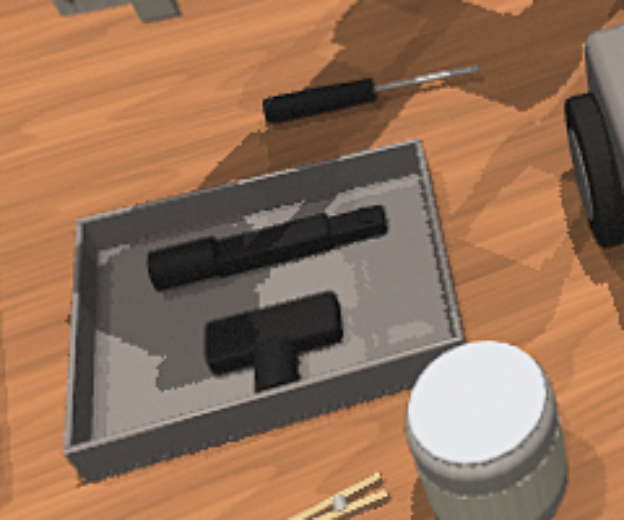

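View pics/w5.png

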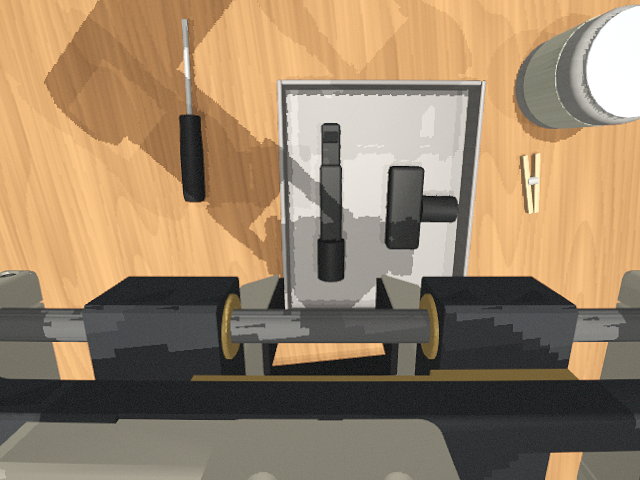

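Wrist view: the nozzle lies flat in the near half of the tray, from about (330,125) to (330,280), clear of the upholstery nozzle at (410,207). Next is the rib. I'll use ψ = 83°, since the 190 mm long body would hit the open flap if I later pinched the tab across its thickness.

Call:
drive_tool(commands="15 1 0 0 0 -5;45 2 -3 0 0 -12;76 4 -3 0 0 -19;107 6 -3 0 0 -26;138 7 -3 0 0 -33;169 9 -3 0 0 -40;200 10 -3 0 0 -47;231 12 -3 0 0 -54;262 14 -3 0 0 -61;293 15 -3 0 0 -68")

```text
time_s: 13.1
ee_pos: [0.4729, -0.0959, 0.3003]
ee_rot: [-0.771, -3.044, -0.001]
contact_force: [0.9, -0.1, -0.3]
gripper_width: 0.459
```

Run:
```python
from h import *
delta([.492,.013,.30],83.2)
```

```text
t 13.10 pos [ 0.4729 -0.0959  0.3003] w 0.459 F [ 0.95 -0.14 -0.26]
shift mm [ 35.1 104.8   0.4] turn deg [ 1.000e-02 -9.000e-02 -2.164e+01]
```

Call:
drive_tool(commands="8 25 0 0 0 -7;16 50 0 0 0 -14;25 75 0 0 0 -20;31 94 0 0 0 -21.7;35 105 0 0 0 -21.7;35 105 0 0 0 -21.7;35 105 0 0 0 -21.7;35 105 0 0 0 -21.7;35 105 0 0 0 -21.7;35 105 0 0 0 -21.7")

```text
time_s: 13.93
ee_pos: [0.4929, 0.0104, 0.3012]
ee_rot: [-0.197, -3.135, 0.0]
contact_force: [0.1, -0.1, -0.1]
gripper_width: 0.461
```

Run:
```python
from h import *
delta([.492,.013,.177],83.2)
s=snap('wrist','w6')
```

```text
t 13.93 pos [0.4929 0.0104 0.3012] w 0.461 F [ 0.1  -0.08 -0.07]
shift mm [  1.2   2.5 124.2] turn deg [-0.01 -0.   -0.39]
```

View pics/w6.png

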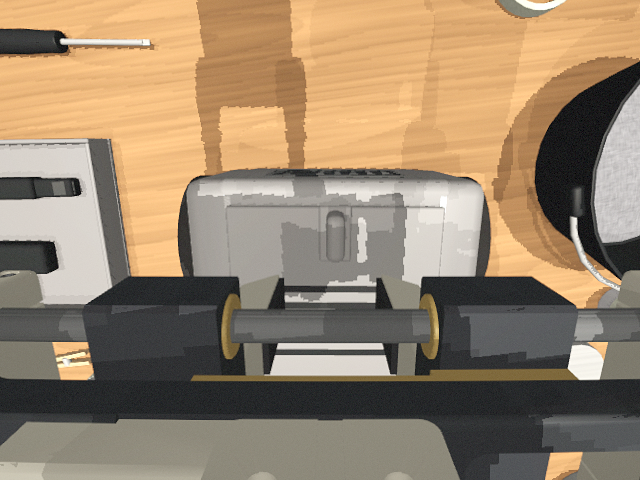

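Wrist view: the rib is at (336,211–262), and the flap's near corners are at (227,206) and (443,208).

Run:
```python
from h import *
s=load('w6')
c=cv2.resize(s['pixels'][195:275,215:455],None,fx=3.3,fy=3.3,interpolation=2);cv2.imwrite('pics/c9.png',c)
a,b=onz(s,227,206,.171),onz(s,443,208,.171);print(a,b,np.linalg.norm(a-b),(a+b)/2,np.degrees(np.arctan2(*(b-a)[1::-1])))
for p in [(336,212),(336,240),(327,238),(345,238)]: print(p,onz(s,*p,.201))
```

```text
[ 0.46193826 -0.06795737  0.171     ] [0.48495508 0.102454   0.171     ] 0.17195874894579652 [0.47344667 0.01724831 0.171     ] 82.307824952981
(336, 212) [0.47216229 0.01762698 0.201     ]
(336, 240) [0.49267617 0.0151393  0.201     ]
(327, 238) [0.49036781 0.00882417 0.201     ]
(345, 238) [0.49199974 0.02181666 0.201     ]
```

View pics/c9.png

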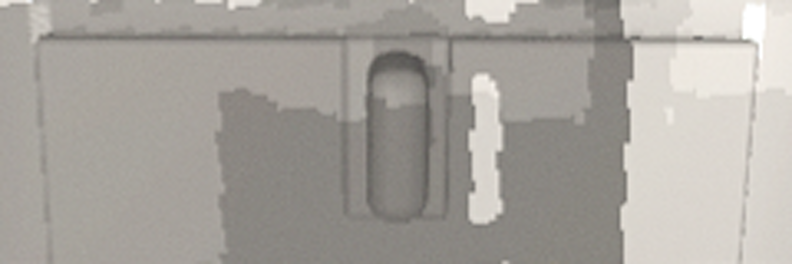

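Call:
drive_tool(commands="0 2 15 0 0 0;0 4 40 0 0 0;0 4 70 0 0 0;0 4 98 0 0 0;0 4 114 0 0 0;0 4 121 0 0 0;0 4 124 0 0 0;0 4 124 0 0 0;0 4 124 0 0 0;0 4 124 0 0 0")

```text
time_s: 14.82
ee_pos: [0.4943, 0.0152, 0.1785]
ee_rot: [0.194, 3.133, -0.0]
contact_force: [0.3, -0.5, 0.6]
gripper_width: 0.46
```

Call:
drive_tool(commands="0 0 0 0 0 0;0 0 0 0 0 0;0 0 0 0 0 0;0 0 0 0 0 0;0 0 0 0 0 0;0 0 0 0 0 0;0 0 0 0 0 0;0 0 0 0 0 0;0 0 0 0 0 0;0 0 0 0 0 0", hand=0, squeeze=14)

```text
time_s: 15.65
ee_pos: [0.4934, 0.0144, 0.1773]
ee_rot: [-0.194, -3.136, 0.003]
contact_force: [-2.0, -4.9, 1.1]
gripper_width: 0.15
```

Run:
```python
from h import *
delta([.493,.0148,.177],83.)
# rows: grip arc in cleaner x,z (mm), tool shift = (-dx, 0, -dz)
st=manip.state();print(st['contact_force'],st['ft_torque'])
r=lambda t:np.array([-140*np.cos(t)+31*np.sin(t),140*np.sin(t)+31*np.cos(t)])
for t in np.arange(0,1.85,.05): 
    d=r(t)-r(0); print('%.2f: %.1f 0 %.1f'%(t,-d[0],-d[1]))
```

```text
t 15.65 pos [0.4934 0.0144 0.1773] w 0.150 F [-2.04 -4.94  1.07]
shift mm [0.5 0.4 0.3] turn deg [-0.09  0.   -0.1 ]
[-2.04066122 -4.94191738  1.06768344] [-0.72129161  0.21503532 -0.15314373]
0.00: -0.0 0 -0.0
0.05: -1.7 0 -7.0
0.10: -3.8 0 -13.8
0.15: -6.2 0 -20.6
0.20: -8.9 0 -27.2
0.25: -12.0 0 -33.7
0.30: -15.4 0 -40.0
0.35: -19.1 0 -46.1
0.40: -23.1 0 -52.1
0.45: -27.4 0 -57.8
0.50: -32.0 0 -63.3
0.55: -36.8 0 -68.6
0.60: -42.0 0 -73.6
0.65: -47.3 0 -78.4
0.70: -52.9 0 -82.9
0.75: -58.7 0 -87.1
0.80: -64.7 0 -91.0
0.85: -70.9 0 -94.6
0.90: -77.3 0 -97.9
0.95: -83.8 0 -100.9
1.00: -90.4 0 -103.6
1.05: -97.2 0 -105.9
1.10: -104.1 0 -107.8
1.15: -111.1 0 -109.5
1.20: -118.2 0 -110.7
1.25: -125.3 0 -111.6
1.30: -132.4 0 -112.2
1.35: -139.6 0 -112.4
1.40: -146.8 0 -112.2
1.45: -153.9 0 -111.7
1.50: -161.0 0 -110.8
1.55: -168.1 0 -109.6
1.60: -175.1 0 -108.0
1.65: -182.0 0 -106.1
1.70: -188.8 0 -103.8
1.75: -195.5 0 -101.2
1.80: -202.0 0 -98.3
```

Call:
drive_tool(commands="-1.7 0 -7;-3.8 0 -13.8")

```text
invalid input
```

Call:
drive_tool(commands="-1.7 0 -7 0 0 0;-3.8 0 -13.8 0 0 0;-6.2 0 -20.6 0 0 0;-8.9 0 -27.2 0 0 0;-12 0 -33.7 0 0 0;-15.4 0 -40 0 0 0;-19.1 0 -46.1 0 0 0;-23.1 0 -52.1 0 0 0;-27.4 0 -57.8 0 0 0;-32 0 -63.3 0 0 0")

```text
time_s: 16.48
ee_pos: [0.5235, 0.0105, 0.2402]
ee_rot: [-0.194, -3.131, 0.003]
contact_force: [-5.5, -5.6, 0.1]
gripper_width: 0.151
```

Run:
```python
from h import *
st=manip.state();print(st['contact_force'],st['ft_torque'],st['ee_pos'],st['gripper_width'])
s=snap('scene','s7');cv2.imwrite('pics/c10.png',cv2.resize(s['pixels'][100:400,220:520],None,fx=2,fy=2))
r=lambda t:np.array([-140*np.cos(t)+31*np.sin(t),140*np.sin(t)+31*np.cos(t)])
for t in np.arange(.55,1.05,.05): 
    d=r(t)-r(.5); print('%.2f: %.1f 0 %.1f'%(t,-d[0],-d[1]))
for t in np.arange(1.05,1.65,.05): 
    d=r(t)-r(1); print('%.2f: %.1f 0 %.1f'%(t,-d[0],-d[1]))
```

```text
[-5.52393096 -5.59087838  0.074741  ] [-0.72909921  1.0145085  -0.15471144] [0.52349067 0.01046321 0.24015635] 0.15134595622952066
0.55: -4.8 0 -5.3
0.60: -10.0 0 -10.3
0.65: -15.3 0 -15.1
0.70: -20.9 0 -19.6
0.75: -26.7 0 -23.8
0.80: -32.7 0 -27.7
0.85: -38.9 0 -31.3
0.90: -45.3 0 -34.6
0.95: -51.8 0 -37.6
1.00: -58.4 0 -40.2
1.05: -6.8 0 -2.3
1.10: -13.7 0 -4.3
1.15: -20.7 0 -5.9
1.20: -27.7 0 -7.2
1.25: -34.8 0 -8.1
1.30: -42.0 0 -8.6
1.35: -49.1 0 -8.8
1.40: -56.3 0 -8.7
1.45: -63.5 0 -8.2
1.50: -70.6 0 -7.3
1.55: -77.6 0 -6.1
1.60: -84.6 0 -4.5
```

View pics/c10.png

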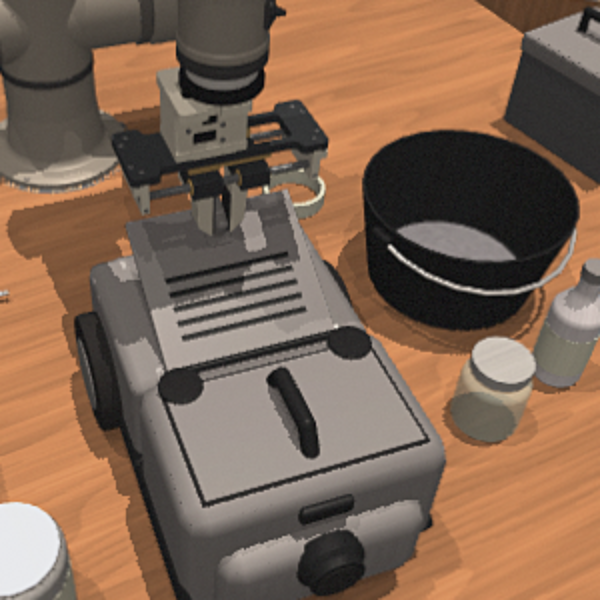

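The flap follows at about 0.5 rad. The one rejected call had badly formed rows and did nothing. I'll carry on.

Call:
drive_tool(commands="-4.8 0 -5.3 0 0 0;-10 0 -10.3 0 0 0;-15.3 0 -15.1 0 0 0;-20.9 0 -19.6 0 0 0;-26.7 0 -23.8 0 0 0;-32.7 0 -27.7 0 0 0;-38.9 0 -31.3 0 0 0;-45.3 0 -34.6 0 0 0;-51.8 0 -37.6 0 0 0;-58.4 0 -40.2 0 0 0")

```text
time_s: 17.37
ee_pos: [0.5823, 0.0028, 0.2808]
ee_rot: [-0.195, -3.133, 0.004]
contact_force: [-4.2, -5.2, 0.7]
gripper_width: 0.152
```

Call:
drive_tool(commands="-6.8 0 -2.3 0 0 0;-13.7 0 -4.3 0 0 0;-20.7 0 -5.9 0 0 0;-27.7 0 -7.2 0 0 0;-34.8 0 -8.1 0 0 0;-42 0 -8.6 0 0 0;-49.1 0 -8.8 0 0 0;-56.3 0 -8.7 0 0 0;-63.5 0 -8.2 0 0 0;-68 0 -7.6 0 0 0")

```text
time_s: 18.2
ee_pos: [0.6507, -0.0062, 0.2887]
ee_rot: [-0.196, -3.135, 0.004]
contact_force: [-3.1, -7.4, 3.6]
gripper_width: 0.149
```

Run:
```python
from h import *
delta([.493,.0148,.177],83.)
st=manip.state();print(st['contact_force'],st['ft_torque'],st['qpos'])
s=snap('scene','s8');cv2.imwrite('pics/c11.png',cv2.resize(s['pixels'][70:370,220:520],None,fx=2,fy=2))
```

```text
t 18.20 pos [ 0.6507 -0.0062  0.2887] w 0.149 F [-3.1  -7.37  3.6 ]
shift mm [159.    1.4 111.8] turn deg [-0.16 -0.03 -0.17]
[-3.1022397  -7.36701616  3.59958699] [-0.90916762  0.65839313  0.00203818] [-0.12577388  0.55522962  1.01497834 -0.0028055   1.57182495 -1.57144234]
```

View pics/c11.png

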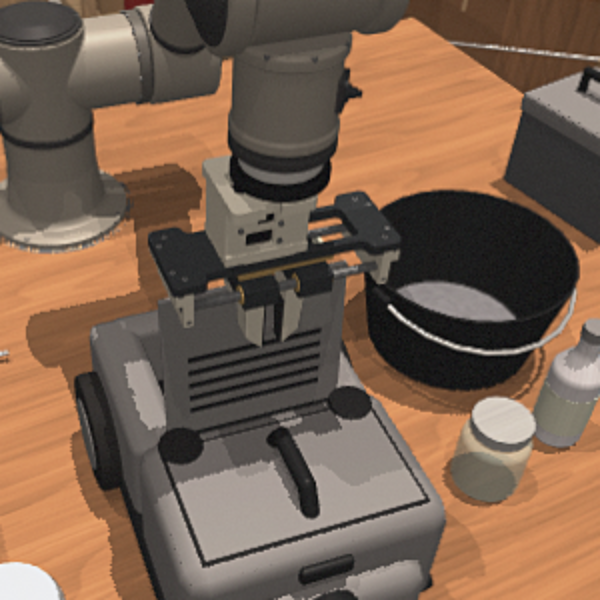

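Call:
drive_tool(commands="-4 0 0.6 0 0 0;-8 0 1.2 0 0 0;-12 0 2 0 0 0;-15 0 2.8 0 0 0;-17 0 3.3 0 0 0;-18 0 3.6 0 0 0;-18 0 3.6 0 0 0;-18 0 3.6 0 0 0;-18 0 3.6 0 0 0;-18 0 3.6 0 0 0")

```text
time_s: 19.08
ee_pos: [0.6686, -0.0085, 0.2853]
ee_rot: [0.197, 3.135, -0.004]
contact_force: [0.0, -7.6, 3.7]
gripper_width: 0.151
```

Run:
```python
from h import *
delta([.493,.0148,.177],83.)
s=snap('top','t9');cv2.imwrite('pics/c12.png',cv2.resize(s['pixels'][90:300,220:420],None,fx=2.8,fy=2.8))
s=snap('scene','s9');cv2.imwrite('pics/c13.png',cv2.resize(s['pixels'][70:370,220:520],None,fx=2,fy=2))
# predicted flap edges for 1.5,1.6 ,1.7
xl=np.array([np.cos(np.radians(-7)),np.sin(np.radians(-7)),0]);yl=np.array([-xl[1],xl[0],0]);O=np.array([.5525,.0075,0])
for t in (1.5,1.6,1.7):
    P=[O+xl*(.08-.16*np.cos(t))+yl*w+np.array([0,0,.165+.16*np.sin(t)]) for w in (-.088,.088)]
    H=[O+xl*(.08)+yl*w+np.array([0,0,.165]) for w in (-.088,.088)]
    print(t,proj(s,np.array(P+H)).round(1).tolist())
```

```text
t 19.08 pos [ 0.6686 -0.0085  0.2853] w 0.151 F [ 0.01 -7.56  3.74]
shift mm [177.2   1.5 108.1] turn deg [-0.16  0.05 -0.18]
1.5 [[299.3, 220.3], [394.1, 199.2], [303.5, 286.3], [387.3, 264.6]]
1.6 [[302.1, 226.2], [398.1, 204.5], [303.5, 286.3], [387.3, 264.6]]
1.7 [[305.0, 233.0], [402.0, 210.7], [303.5, 286.3], [387.3, 264.6]]
```

View pics/c13.png

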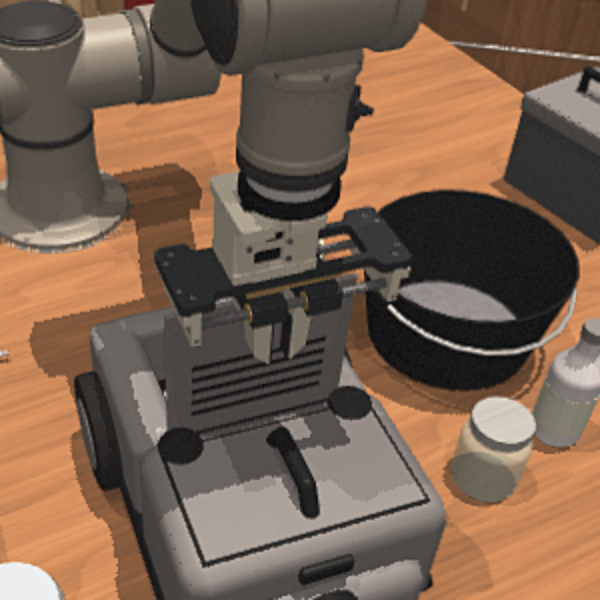

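View pics/c12.png

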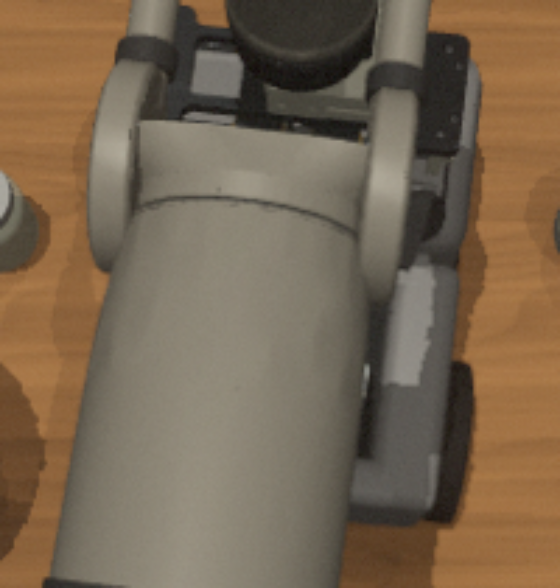

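Upright at about 1.6 rad: the flap corner seen at about (302,227) matches the prediction. I'll release and rise.

Call:
drive_tool(commands="0 0 0 0 0 0;0 0 0 0 0 0;0 0 0 0 0 0;0 0 0 0 0 0;0 0 -6 0 0 0;0 0 -20 0 0 0;0 0 -42 0 0 0;0 0 -66 0 0 0;0 0 -86 0 0 0;0 0 -98 0 0 0", hand=60)

```text
time_s: 20.02
ee_pos: [0.6687, -0.0061, 0.3861]
ee_rot: [0.193, 3.132, -0.0]
contact_force: [0.6, 0.2, -0.4]
gripper_width: 0.602
```

Call:
drive_tool(commands="5 0 -4 0 0 0;20 0 -4 0 0 0;40 0 -4 0 0 0;60 0 -4 0 0 0;80 0 -4 0 0 0;98 0 -4 0 0 0;110 0 -4 0 0 0;116 0 -4 0 0 0;117 0 -4 0 0 0;117 0 -4 0 0 0")

```text
time_s: 20.85
ee_pos: [0.5523, 0.0081, 0.3867]
ee_rot: [0.194, 3.135, 0.0]
contact_force: [-0.1, -0.1, -0.1]
gripper_width: 0.599
```

Run:
```python
from h import *
delta([.5525,.0075,.129],83.)
s=snap('scene','s10');s=snap('wrist','w10')
```

```text
t 20.85 pos [0.5523 0.0081 0.3867] w 0.599 F [-0.14 -0.13 -0.12]
shift mm [-2.000e-01 -6.000e-01  2.577e+02] turn deg [ 0.01  0.01 -0.07]
```

View pics/s10.png

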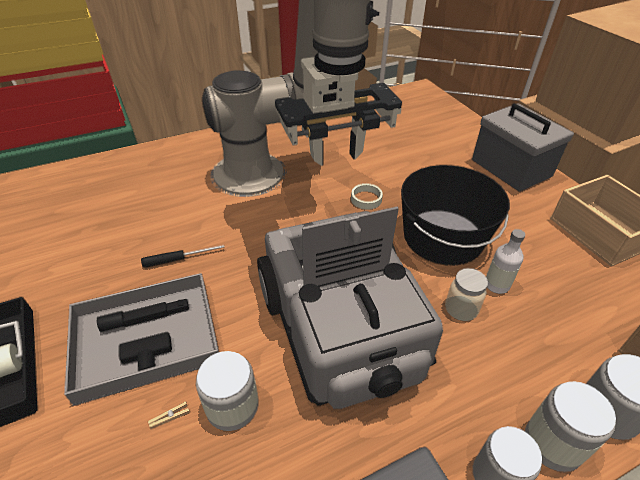

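View pics/w10.png

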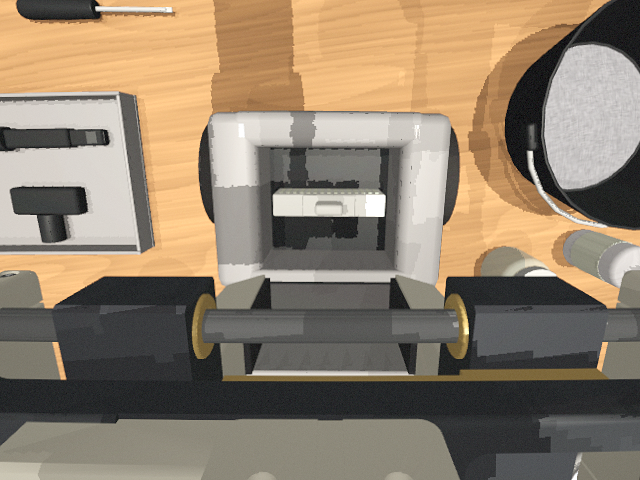

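Run:
```python
import cv2
a=cv2.imread('pics/w10.png')[100:300,195:460]; a=cv2.resize(a,None,fx=3,fy=3,interpolation=2)[:600]
b=cv2.imread('pics/s10.png')[195:305,285:415]; b=cv2.resize(b,None,fx=5,fy=5,interpolation=2)
cv2.imwrite('pics/c14.png',a);cv2.imwrite('pics/c15.png',b)
```

```text
(no output)
```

View pics/c14.png

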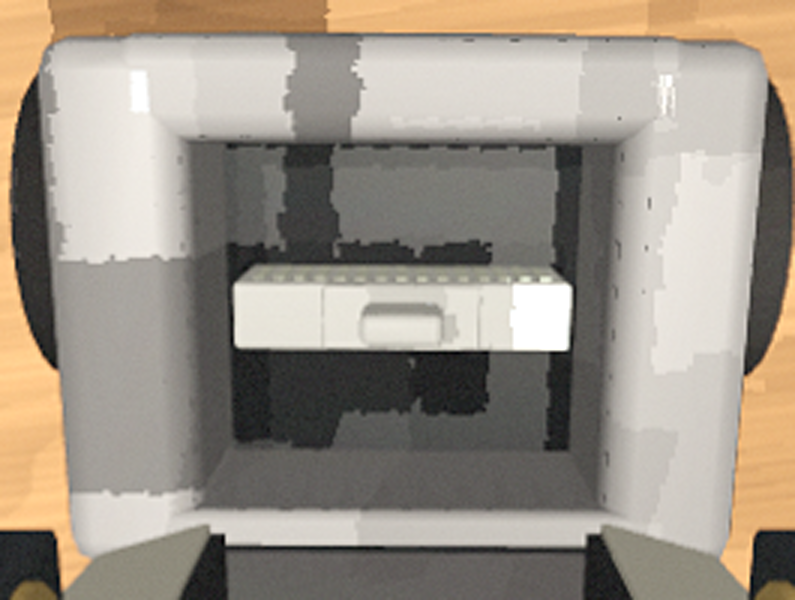

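View pics/c15.png

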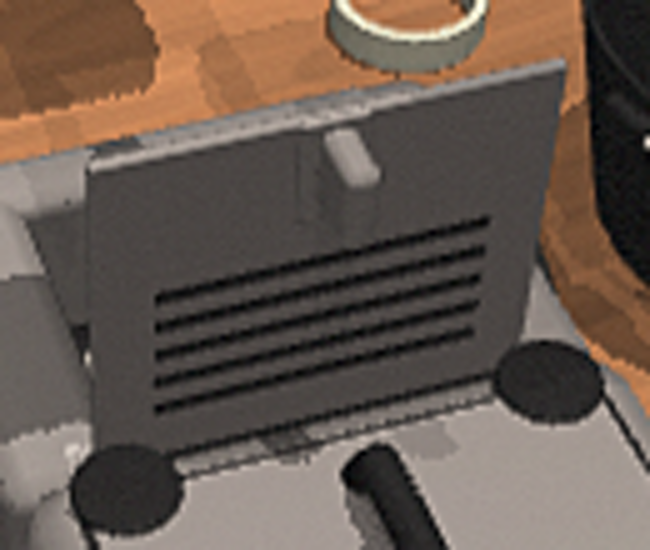

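Run:
```python
from h import *
s=load('w10'); f=lambda x,y:(195+(x+.5)/3-.5,100+(y+.5)/3-.5)
print('tab top ends',onz(s,*f(362,322),.157),onz(s,*f(442,322),.157))
print('tab front/back', onz(s,*f(402,305),.157),onz(s,*f(402,345),.157))
P=[onz(s,*f(*p),.125) for p in [(234,283),(571,283),(571,350),(234,350)]];print(np.array(P).round(4),np.mean(P,0)); d=P[1]-P[0];print(np.degrees(np.arctan2(d[1],d[0])))
```

```text
tab top ends [ 0.54726151 -0.00663102  0.157     ] [0.55075939 0.02164058 0.157     ]
tab front/back [0.54296947 0.00825661 0.157     ] [0.55726122 0.00647801 0.157     ]
[[ 0.5314 -0.0551  0.125 ]
 [ 0.5472  0.0727  0.125 ]
 [ 0.5732  0.0705  0.125 ]
 [ 0.5571 -0.0593  0.125 ]] [0.552253   0.00720559 0.125     ]
82.9470982067775
```

Call:
drive_tool(commands="1 0 10 0 0 0;1 0 35 0 0 0;1 0 68 0 0 0;1 0 102 0 0 0;1 0 136 0 0 0;1 0 168 0 0 0;1 0 195 0 0 0;1 0 215 0 0 0;1 0 226 0 0 0;1 0 230 0 0 0")

```text
time_s: 21.78
ee_pos: [0.5507, 0.0082, 0.1537]
ee_rot: [-0.194, -3.131, -0.001]
contact_force: [-0.7, 1.5, 0.7]
gripper_width: 0.601
```

Call:
drive_tool(commands="0 0 5 0 0 0;0 0 10 0 0 0;0 0 15 0 0 0;0 0 20 0 0 0;0 0 23 0 0 0;0 0 25 0 0 0;0 0 26 0 0 0;0 0 26 0 0 0;0 0 26 0 0 0;0 0 26 0 0 0")

```text
time_s: 22.62
ee_pos: [0.5516, 0.0082, 0.131]
ee_rot: [0.194, 3.135, 0.0]
contact_force: [0.2, 0.5, -0.2]
gripper_width: 0.601
```

Run:
```python
from h import *
delta([.551,.0074,.129],83.)
s=snap('wrist','w11');s=snap('scene','s11')
```

```text
t 22.62 pos [0.5516 0.0082 0.131 ] w 0.601 F [ 0.17  0.46 -0.2 ]
shift mm [ 0.5 -0.9  2. ] turn deg [ 0.01  0.04 -0.07]
```

View pics/w11.png

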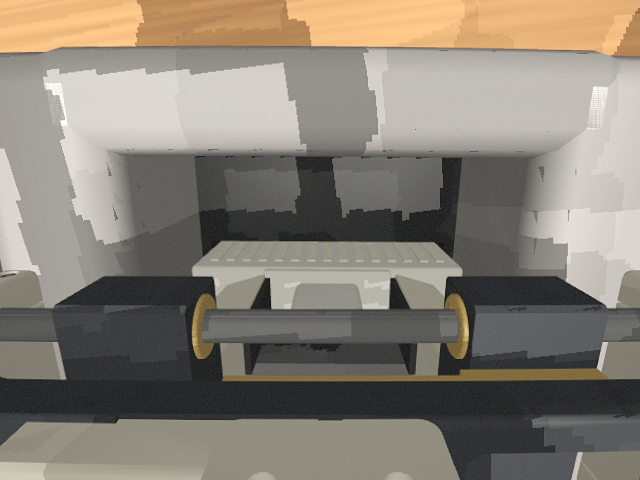

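View pics/s11.png

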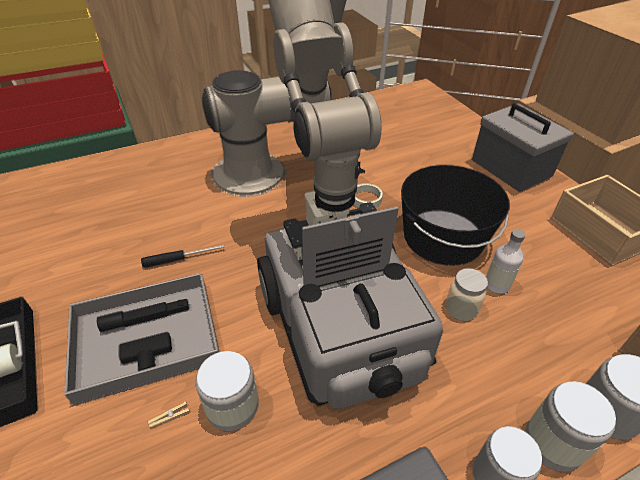

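The tab sits between the fingers (wrist view, about (327,296)) and the flap hasn't been touched. I'll go down 1 mm, centre and grip.

Call:
drive_tool(commands="0.5 -0.8 1 0 0 0;0.5 -0.8 1 0 0 0;0.5 -0.8 1 0 0 0;0.5 -0.8 1 0 0 0;0.5 -0.8 1 0 0 0;0.5 -0.8 1 0 0 0;0.5 -0.8 1 0 0 0;0.5 -0.8 1 0 0 0;0.5 -0.8 1 0 0 0;0.5 -0.8 1 0 0 0", hand=0, squeeze=30)

```text
time_s: 23.55
ee_pos: [0.5508, 0.0074, 0.1296]
ee_rot: [-0.194, -3.135, -0.0]
contact_force: [0.2, -0.2, -0.4]
gripper_width: 0.324
```

Call:
drive_tool(commands="0 0 -1 0 0 0;0 0 -3 0 0 0;0 0 -6 0 0 0;0 0 -9 0 0 0;0 0 -12 0 0 0;0 0 -15 0 0 0;0 0 -18 0 0 0;0 0 -20 0 0 0;0 0 -20 0 0 0;0 0 -20 0 0 0")

```text
time_s: 24.38
ee_pos: [0.5509, 0.0075, 0.1498]
ee_rot: [0.194, 3.135, 0.0]
contact_force: [1.0, -0.0, -2.0]
gripper_width: 0.326
```

Run:
```python
from h import *
delta([.551,.0074,.129],83.)
s=snap('wrist','w12')
```

```text
t 24.38 pos [0.5509 0.0075 0.1498] w 0.326 F [ 0.97 -0.04 -1.95]
shift mm [-0.1 -0.  20.8] turn deg [ 0.    0.02 -0.07]
```

View pics/w12.png

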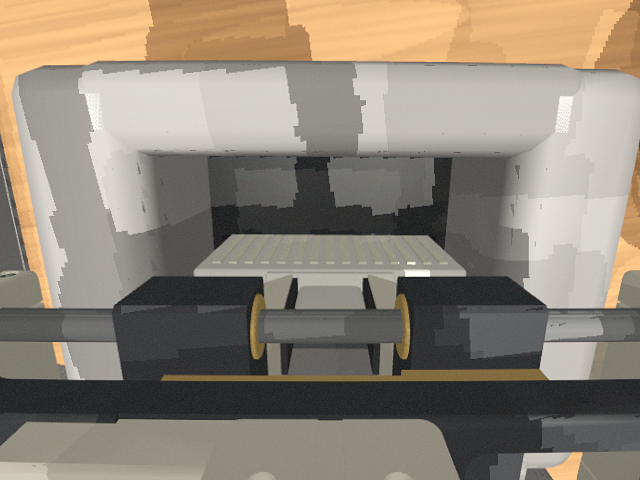

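The filter is following. I'll continue the lift, slowly while it's in the slot.

Call:
drive_tool(commands="0 0 -4 0 0 0;0 0 -9 0 0 0;0 0 -14 0 0 0;0 0 -20 0 0 0;0 0 -26 0 0 0;0 0 -33 0 0 0;0 0 -42 0 0 0;0 0 -53 0 0 0;0 0 -65 0 0 0;0 0 -78 0 0 0")

```text
time_s: 25.27
ee_pos: [0.5507, 0.0075, 0.2288]
ee_rot: [-0.194, -3.136, -0.0]
contact_force: [0.1, 0.4, -2.0]
gripper_width: 0.325
```

Call:
drive_tool(commands="0 0 -14 0 0 0;0 0 -28 0 0 0;0 0 -42 0 0 0;0 0 -55 0 0 0;0 0 -66 0 0 0;0 0 -74 0 0 0;0 0 -80 0 0 0;0 0 -83 0 0 0;0 0 -84 0 0 0;0 0 -84 0 0 0")

```text
time_s: 26.1
ee_pos: [0.5507, 0.0074, 0.3115]
ee_rot: [-0.194, -3.135, -0.0]
contact_force: [0.0, 0.0, -1.8]
gripper_width: 0.323
```

Run:
```python
from h import *
delta([.493,.3725,.31],83.);delta([.493,.3725,.31],120.)
s=snap('scene','s13');s=snap('wrist','w13');print(manip.state()['qpos'])
```

```text
t 26.10 pos [0.5507 0.0074 0.3115] w 0.323 F [ 0.03  0.02 -1.78]
shift mm [102.3 355.2   1.6] turn deg [ 0.   -0.02 -0.07]
t 26.10 pos [0.5507 0.0074 0.3115] w 0.323 F [ 0.03  0.02 -1.78]
shift mm [102.3 355.2   1.6] turn deg [ 1.000e-02 -2.000e-02 -3.707e+01]
[-1.25651332e-01  3.42213111e-01  1.29238617e+00  7.73632598e-05
  1.50823059e+00 -1.57297480e+00]
```

View pics/s13.png

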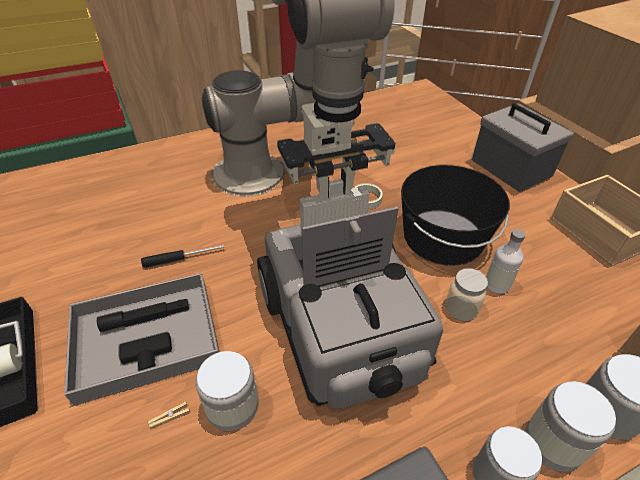

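View pics/w13.png

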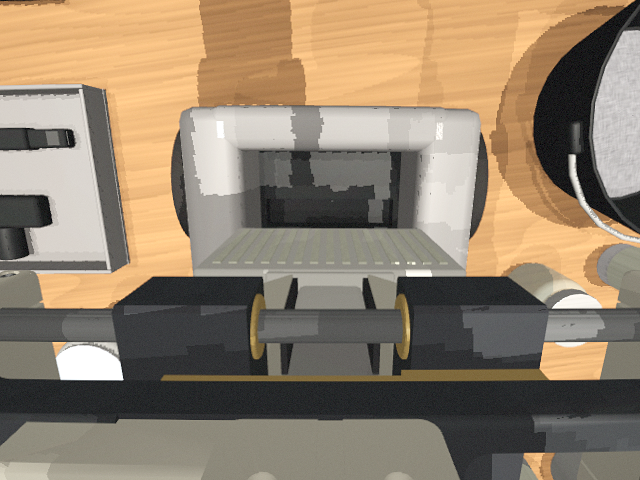

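Filter fully out, held upright; flap still open. I'll carry it to the bucket.

Call:
drive_tool(commands="1 4 0 0 0 0;4 14 0 0 0 0;8 29 0 0 0 0;14 48 0 0 0 0;20 70 0 0 0 0;27 93 0 0 0 0;34 117 0 0 0 0;41 141 0 0 0 0;48 165 0 0 0 0;55 189 0 0 0 0")

```text
time_s: 27.03
ee_pos: [0.5186, 0.2038, 0.3116]
ee_rot: [-0.193, -3.135, -0.0]
contact_force: [0.1, -0.6, -1.5]
gripper_width: 0.322
```

Call:
drive_tool(commands="7 24 0 0 0 0;14 48 0 0 0 0;21 72 0 0 0 0;28 96 0 0 0 0;34 118 0 0 0 0;39 137 0 0 0 0;43 151 0 0 0 0;46 160 0 0 0 0;47 165 0 0 0 0;47 166 0 0 0 0")

```text
time_s: 27.87
ee_pos: [0.493, 0.3729, 0.3115]
ee_rot: [-0.193, -3.135, 0.0]
contact_force: [0.2, -0.9, -1.7]
gripper_width: 0.324
```

Run:
```python
from h import *
delta([.493,.3725,.265],83.)
s=snap('scene','s14');s=snap('top','t14')
s=load('s5');cv2.imwrite('pics/c16.png',cv2.resize(s['pixels'][155:275,390:520],None,fx=5,fy=5,interpolation=2))
```

```text
t 27.87 pos [0.493  0.3729 0.3115] w 0.324 F [ 0.25 -0.95 -1.68]
shift mm [-0.  -0.4 46.5] turn deg [-0.01 -0.02 -0.03]
```

View pics/s14.png

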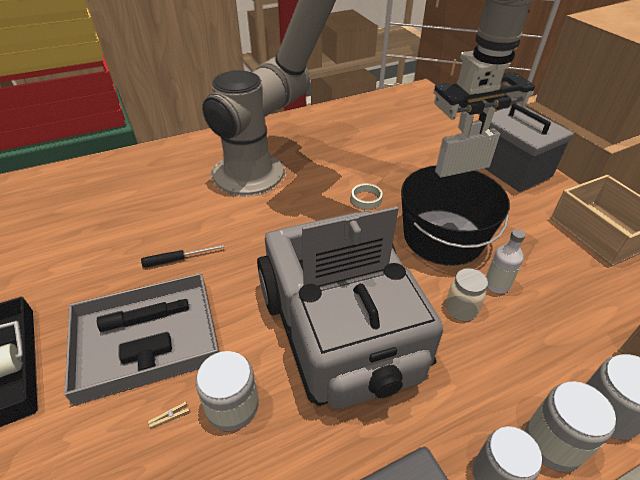

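View pics/c16.png

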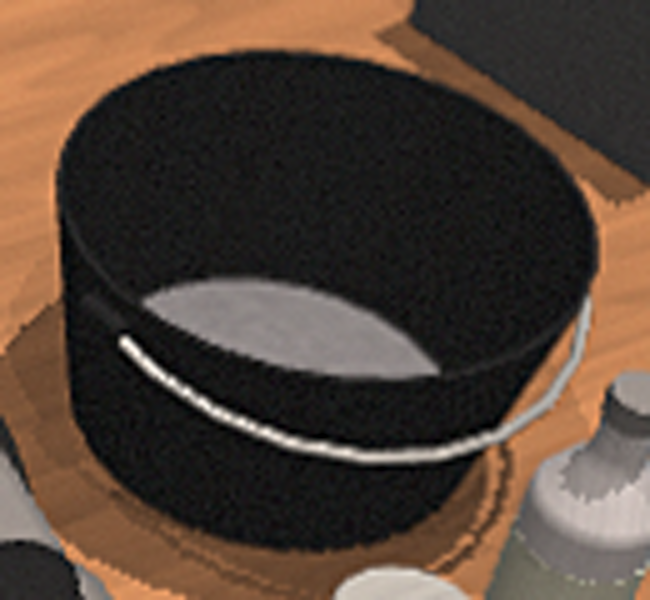

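Run:
```python
from h import *
from scipy.optimize import least_squares
s=load('s5'); f=lambda x,y:(390+(x+.5)/5-.5,155+(y+.5)/5-.5)
B=np.array([onz(s,*f(*p),.14) for p in [(58,175),(110,105),(200,60),(280,50),(380,65),(480,110),(570,180),(597,240),(340,378),(450,372),(540,335),(200,328),(120,275)]])
r=least_squares(lambda q:np.hypot(B[:,0]-q[0],B[:,1]-q[1])-q[2],[.5,.3,.13]);print(r.x,r.fun.round(4))
```

```text
[0.4977843  0.37036266 0.12464155] [ 0.0049 -0.0021  0.0004  0.0025  0.0003 -0.0047 -0.      0.002   0.0031
  0.0012 -0.0004 -0.0042 -0.0031]
```

The second view gives a centre about 5 mm off the first, so I'll take the mean, (0.4955, 0.3715). Next I lower to about 30 mm above the rim and hold still.

Call:
drive_tool(commands="0 0 3 0 0 0;-1 0 8 0 0 0;-2 -1 15 0 0 0;-2 -1 23 0 0 0;-2 -1 31 0 0 0;-2 -1 38 0 0 0;-2 -1 43 0 0 0;-2 -1 45 0 0 0;-2 -1 46 0 0 0;-2 -1 46 0 0 0")

```text
time_s: 28.8
ee_pos: [0.4952, 0.3711, 0.2657]
ee_rot: [0.194, 3.136, 0.0]
contact_force: [0.2, -0.0, -0.9]
gripper_width: 0.322
```

Call:
drive_tool(commands="0 0 0 0 0 0;0 0 0 0 0 0;0 0 0 0 0 0;0 0 0 0 0 0;0 0 0 0 0 0;0 0 0 0 0 0;0 0 0 0 0 0;0 0 0 0 0 0;0 0 0 0 0 0;0 0 0 0 0 0")

```text
time_s: 29.63
ee_pos: [0.4952, 0.3711, 0.2657]
ee_rot: [0.194, 3.136, 0.0]
contact_force: [-0.3, 0.4, -2.1]
gripper_width: 0.322
```

Run:
```python
from h import *
delta([.4955,.3715,.265],83.); st=manip.state();print(abs(st['dq']).max())
s=snap('top','t15');s=snap('scene','s15')
cv2.imwrite('pics/c17.png',cv2.resize(s['pixels'][60:300,360:600],None,fx=2.5,fy=2.5))
# predicted filter bottom/top corners
y=np.array([np.cos(np.radians(83)),np.sin(np.radians(83)),0]);x=np.array([y[1],-y[0],0]);p=st['ee_pos']*[1,1,0]
P=[p+x*.013+y*w+np.array([0,0,st['ee_pos'][2]-.094+h]) for h in (0,.09) for w in (-.065,.065)]
print(((proj(s,np.array(P))-[360,60])*2.5).round())
```

```text
t 29.63 pos [0.4952 0.3711 0.2657] w 0.322 F [-0.27  0.39 -2.09]
shift mm [-0.2  0.5  0.7] turn deg [ 0.    0.   -0.08]
0.0018956136858663641
[[189. 331.]
 [309. 304.]
 [208. 250.]
 [335. 224.]]
```

View pics/c17.png

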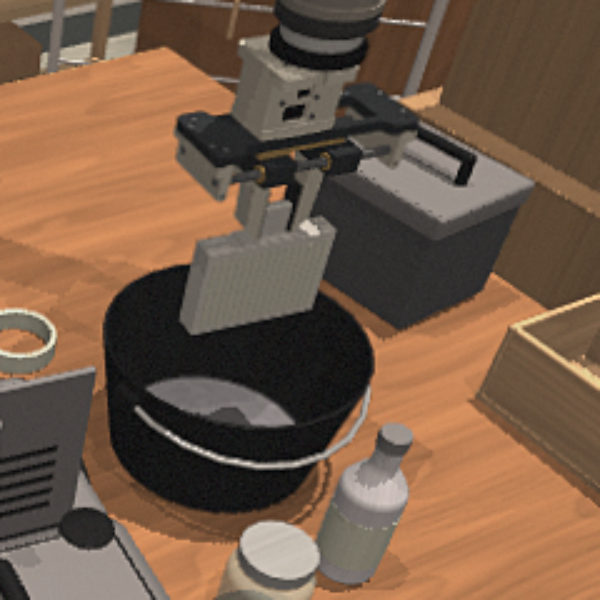

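View pics/t15.png

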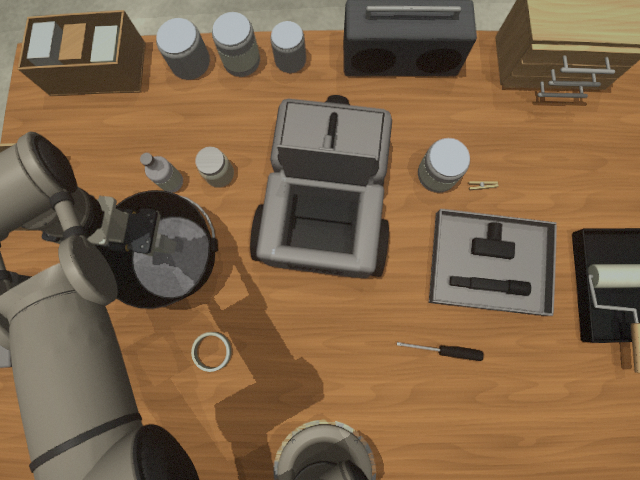

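The filter's lower corners show at (190,332) and (315,303) in the crop, within a few pixels of the prediction for an upright filter. The flap is open, the nozzle lies in the tray and the bystanders look untouched.

```bash
python3 -c "
from plant import manip
print(manip.close_job())"
```

```text
the job is handed in; nothing more can be done
None
```

The job is handed in at about 30 s of the 72 s. The arm is still holding the filter upright over the bucket.

- **Nozzle:** I lifted it off the flap and set it down in the near half of the tray. I opened the fingers only after contact with the tray floor, at about 5 N. The pictures show it lying flat and clear of the upholstery nozzle.
- **Flap:** I swung it up by its rib to about 1.6 rad and let go. It was still open in the last pictures.
- **Filter:** I drew it straight up, gripping the tab across its 30 mm width. Gripping across the thickness would have put the gripper body into the open flap.
- **Final hold:** At hand-in the filter was held still, with its lower edge about 30 mm above the bucket rim. Its picture corners match an upright cassette to within a few pixels.

**Disagreements and slips:**
- The two camera views put the bucket's centre about 5 mm apart, so I used the middle of the two.
- One move call was refused because its rows were badly formed; nothing moved.
- Holding the rib slightly off-centre put up to about 8 N sideways on the gripper. That was gone after release.

The bystanders looked unmoved in the last top view.

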